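Hang the pail under the oyster chute and hold its slide open

TASK

Hang the steel pail by its tall handle in the pair of hooks under the oyster chute, and let go of it. Then pull the chute's spring-return slide sideways by its upright black tab until the tab is level with the small clip on the rail, so that both oysters drop into the pail, and keep it there: finish while still holding the tab at the clip, because the slide springs shut if let go. Spill no oyster and leave the other things on the bench where they are.

Things in the scene. Friction and masses are not known exactly. Their poses are not given: they have to be found in the camera images.
- bail (a point): middle of the straight top bar of the pail's stiff bail (fixed, does not fold): round steel bar 12 mm thick, straight for 120 mm along this point's y axis; z points up the pail. The bar's centre is over the pail's middle, 215 mm above its underside; the bail's two legs are 78 mm either side (y)
- pail: open steel pail, 85 mm high, 160 mm across the rim, 132 mm at the base, 0.3 to 0.5 kg, the same either way round; it stands at the left or right of the bench, the grey tub at the other side. Origin at the centre of its underside, axes as bail
- pail_floor (a point): centre of the pail's inner floor, 4 mm above its underside
- hook_seat (a point): where the middle of the bail's bar rests when hung, 237 mm above the bench, midway between two equal hooks of 10 mm rod 80 mm apart along this point's y axis. They come from posts on the +x side and open to -x: a flat seat 22 mm long, an upturned tip 21 mm to -x whose top is 246 mm above the bench, and an arm on the +x side rising to 257 mm
- stand: the fixed chute stand, turned up to 0.2 rad; origin on the bench right under hook_seat, same axes; posts at x = 142, y = -40 and +40 mm, 257 mm high. Hung, the pail's rim is at 107 mm. Bring it in from the -x side with the bail's bar 15 to 30 mm above hook_seat (bar over the tips, rim under the chute), then lower it; over 35 mm too high the rim strikes the slide or rail
- chute (a point): centre of the open top of the chute, an upright square steel tube 56 x 60 mm, from 152 to 197 mm above the bench; at x = 46, y = 0 mm in the stand's axes. The slide is its floor. The rail (10 mm wide, 142 to 154 mm high) runs along y at x = 90 mm from y = -230 to +40 mm
- gate: the slide that closes the chute from below (145 to 150 mm high). It slides along the stand's -y axis only, 0 to 80 mm; a spring shuts it (4 N when shut, about 8.5 N at the clip). Origin coincides with the stand's origin when shut
- tab (a point): grip point on the slide's upright black tab: 50 mm wide (x), 12 mm thick (y, the sliding direction), from 148 to 210 mm above the bench; on its middle plane, 20 mm below its top edge. Shut, it lies at x = 46, y = -125 mm in the stand's axes; nothing stands within 60 mm of it in y
- mark (a point): top (181 mm above the bench) of the small dark steel upright clip on the rail that marks how far to pull: 18 x 8 mm, centre 44 mm in +x of the tab's path, 46 to 62 mm beyond the shut tab in the stand's -y direction; axes as the stand's. The slide is right when tab and mark have the same y in the stand's axes
- oyster_a_mid (a point): centre of the lower oyster in the chute, 46 x 37 mm, 16 mm thick, 45 g, lying on the slide; it drops when the slide is pulled to the clip
- oyster_b_mid (a point): centre of the upper oyster in the chute, same size, lying on the first
- tub: grey plastic bowl without a handle, 156 mm across, 75 mm high; leave alone. Origin at the centre of its underside
- knife: oyster knife, about 150 mm long with the blade, 27 mm high, flat on the bench; leave alone. Origin where blade and handle meet, on the bench
- mug: white mug, 80 mm across, 95 mm high; leave alone. Origin at the centre of its underside
- brush: hand brush lying on the bench; leave alone. Origin at its underside
- shell0: loose oyster on the bench, 74 x 59 mm, 16 mm thick; leave alone. Origin at the centre of its underside
- shell1: loose oyster on the bench, 74 x 59 mm, 16 mm thick; leave alone. Origin at the centre of its underside
- shell2: loose oyster on the bench, 74 x 59 mm, 16 mm thick; leave alone. Origin at the centre of its underside
There are look-alikes about, which are no part of the job. What is shaped like the pail but blue is not meant. What is shaped like the part that bears oyster_b_mid but pink or yellow is not meant.

How it is judged (in metres and radians):
On the way:
1. the pail hangs in both hooks, released, while the slide is still shut (distance between bail and hook_seat below 0.016 m and angle between the y axis of bail and the y axis of hook_seat, either way round below 0.15 rad and contact force between pail and stand above 1.5 N and contact force between pail and the fingers below 0.1 N and angle between bail's own z axis and vertical below 0.35 rad and y of tab in the frame of stand above -0.131 m), for 0.3 s.
At the end, for the whole second after the job is handed in: The pail hangs untouched in the hooks (bail bar within 16 mm of the seat and 0.15 rad of the hooks' line, tilt under 0.35 rad, weight on the stand), both oysters lie in it, and the fingers hold the slide (over 2 N), still, the tab within 6 mm of the clip along the slide (distance between bail and hook_seat below 0.016 m and angle between the y axis of bail and the y axis of hook_seat, either way round below 0.15 rad and contact force between pail and stand above 1.5 N and contact force between pail and the fingers below 0.1 N and angle between bail's own z axis and vertical below 0.35 rad and horizontal distance between each of oyster_a_mid, oyster_b_mid and pail_floor below 0.085 m and z of oyster_a_mid in the frame of pail_floor between 0 and 0.055 m and z of oyster_b_mid in the frame of pail_floor between 0 and 0.055 m and y of tab in the frame of mark between -0.006 and 0.006 m and contact force between the fingers and gate above 2 N and linear speed of gate below 0.02 m/s); the arm keeps its last pose, push and grip.
It fails at once if an oyster from the chute is spilled on the bench (height (world z) of any of oyster_a_mid, oyster_b_mid below 0.016 m).
It fails at once if another thing on the bench is shifted by more than 40 mm (distance of any of tub, knife, mug, brush, shell0, shell1, shell2 from where it was at the start of the episode above 0.04 m).
It fails at once if the mug is tipped over (angle between mug's own z axis and vertical above 0.7 rad).
It also fails if it takes over 54 s, if anything falls off the work surface, if the arm or the gripper's body presses on something with over 40 N, if the wrist force passes 120 N, or if a joint passes its speed limit or range.

ROBOT

A 6-joint arm with a two-finger parallel gripper is mounted at the origin on the work surface. World frame = base frame: x ahead of the robot, y to its left, z up, the work surface at z = 0. Lengths are in m, angles in degrees, forces in N, time in s.
With the tool pointing down it reaches from about 0.4 to 0.825 m from the base axis. Payload 7 kg.
Tool frame: the origin (TCP) lies on the centre line of the jaws, within the pads' length; the fingertips stand 22 mm ahead of it and the grasp point (between the pads) lies 3 mm ahead of it; z points along the fingers, y is the line along which they close (so a half turn about z gives the same grasp; the last joint's range is limited). The gripper opens to 88 mm and grips with 3 to 60 N. Pads are 19 mm wide; open, the fingers measure 130 mm over their backs; the gripper's body (78 mm by 193 mm) begins 47 mm behind the grasp point.
Start: joints at [88.986, 20.546, 0.682, 0, -70.136, -16.507], TCP at [0.203, 0.644, 0.249] pointing down, gripper open.
Joint ranges: [-176.03, 176.03], [-82.01, 121.73], [-58.28, 71.71], [-173.87, 95.51], [-174.79, -0.11], [-173.66, 173.66]. Speed limits (degrees/s): [136.94, 136.94, 172.46, 180, 180, 180].

INTERFACE

Orientations are given as [roll, pitch, yaw] about the fixed x, y, z axes, in that order (R = Rz(yaw) Ry(pitch) Rx(roll)).
In Python, from plant import get_state, cams, r gives the robot as it stands.
- The arm moves only by the tool apply_moves, never from a script. Its argument "targets" is a list of rows, each an object with "dp": the shift along the world's x, y, z in m, a list of three; "yaw": the turn about the world's z in degrees. In form: [{"dp": [x, y, z], "yaw": yaw}, ...]. A call has 1 to 20 rows; each row is the pose to reach, as a shift and turn from the pose commanded when the call began; what a row does not reach only later rows make up. A row lasts 1/12 s, in which the tool goes at most 41.7 mm and 7.16 degrees, less where a joint would pass 70% of its speed; a pose out of reach is approached as far as the arm can. A call with a gripper value outside its range is refused whole. "grip" is the gripper command: -1 is fully open, 1 is shut, values between are in proportion, set as the call begins (left out, the last holds). The fingers move at their own pace and stop on an object; "squeeze" is the grip in N (left out, the last holds). Time passes only in rows, so rows that repeat a pose let the fingers close. It gives the time, the measured TCP pose, the force, the opening and the grip force at its end, in the units of the state.
- get_state(): the state, without advancing time (a new reading comes with each control period).
- cams.capture(name): name is "side" or "top"; returns a dict with "image" (384x512x3 uint8, red, green, blue), "range_z" (384x512 float32, m along the optical axis (not along the pixel's ray), 0 where there is no reading), "fx", "fy", "cx", "cy" (pixels), "R" (3x3) and "t" (3): a world point X has camera coordinates R X + t. Camera axes: x right, y down, z forward; pixel columns grow to the right and rows downward; lengths in m; the calibration is good to about 2 mm. A picture is of the moment at which its call begins.
- r.close_job(): hands the job in; it is judged then, once.
The state is a dict: "time_s": time; "joints": joint angles; "qd": joint speeds; "joint_torque": joint torques, N m; "tcp_pos": TCP position; "eef_rot": TCP orientation; "contact_force": force on the tool from outside, world axes, zero at the start; "moment": the same for the moment, N m; "gripper_width": finger opening in m; "gripper_force": force on a finger pad.
Only numpy, scipy, OpenCV 4.12 (cv2) and the standard library are available. Lean on these libraries where they do the work, as an engineer would, in place of code of your own. Each camera call takes 0.05 s, during which the arm holds its last target. There are 200 camera calls.

## Working session

There is one attempt and no reset: what is moved stays moved. The work goes in short steps, Python scripts to look and compute and a tool call to move; the robot and the scene stay as the last step left them, time stands still between calls to the robot, and variables do not carry over. Pictures are saved under pics/ and viewed, at most 10 in all, crops included, and the job is handed in when it is done.

Besides the shell and the picture viewer there is one more tool, called after ">>>" by a JSON object that holds its "name" and its "arguments". apply_moves: Moves the arm, as the interface text tells. Its arguments: {"type":"object","properties":{"targets":{"type":"array","items":{"type":"object","properties":{"dp":{"type":"array","items":{"type":"number"}},"yaw":{"type":"number"}}}},"grip":{"type":"number"},"squeeze":{"type":"number"}},"required":["targets"]}

```bash
mkdir -p pics
cat > h.py <<'E'
import numpy as np, cv2
from plant import get_state, cams, r
def cap(n,save=None):
    c=cams.capture(n); np.savez(f'/tmp/{n}.npz',**c)
    if save: cv2.imwrite(f'pics/{save}.png',c['image'][:,:,::-1])
    return c
def load(n): return dict(np.load(f'/tmp/{n}.npz'))
def world(c):
    z=c['range_z'];v,u=np.mgrid[:z.shape[0],:z.shape[1]]
    P=np.stack([(u-c['cx'])/c['fx']*z,(v-c['cy'])/c['fy']*z,z],-1)
    W=(P-c['t'])@c['R']; W[z==0]=np.nan
    return W
E
python3 - <<'E'
from h import *
a=cap('top');b=cap('side')
im=np.vstack([a['image'],b['image']])[:,:,::-1]
cv2.imwrite('pics/a.png',cv2.resize(a['image'][:,:,::-1],(800,600)));cv2.imwrite('pics/b.png',cv2.resize(b['image'][:,:,::-1],(800,600)))
s=get_state();print(s['tcp_pos'],s['eef_rot'],s['time_s'],s['gripper_width'])
for c in(a,b):print(-c['R'].T@c['t'],c['R'][2],c['fx'])
E
```

```text
[0.20310633 0.64328369 0.24771449] [ 1.79913043e+02 -9.35659671e-03 -1.75257939e+01] 0.1 0.0876203819561971
[ 0.39865655 -0.01897091  1.09889521] [ 0.08489088 -0.0159839  -0.99626204] 347.8311680418439
[ 0.27409671 -0.94949203  0.90049071] [ 0.1573038   0.7659859  -0.62331462] 437.89471960016743
```

View pics/a.png

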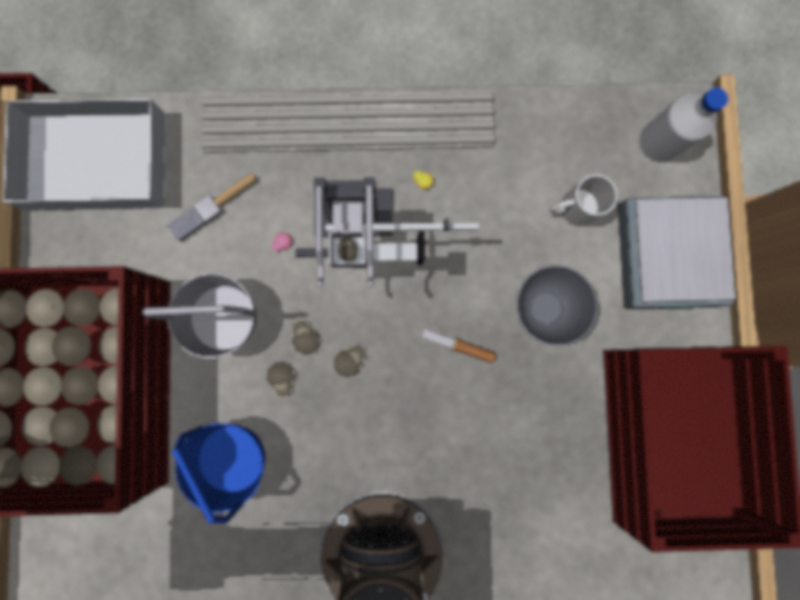

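View pics/b.png

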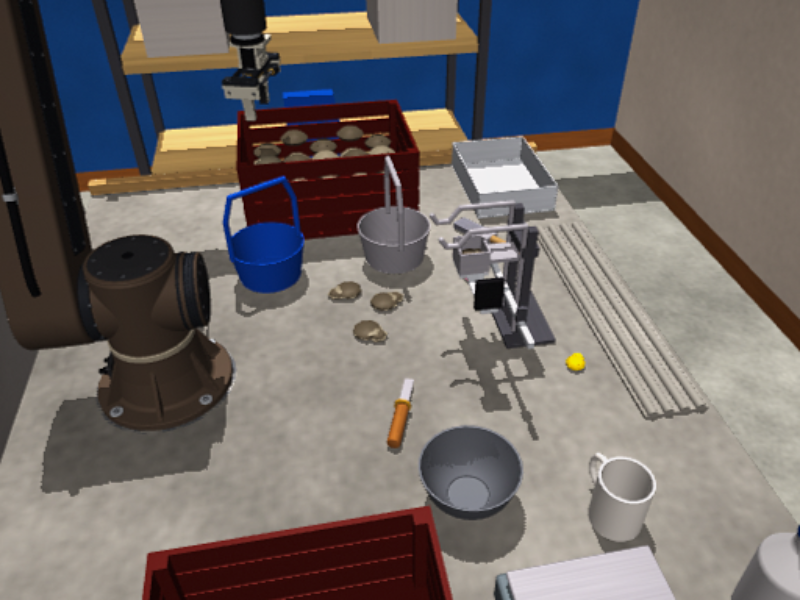

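Steel pail: top view (210,315), with its bail bar running from (145,312) to (250,312). Look-alikes are the blue pail (220,465), the grey tub (557,305, no handle), and the pink (283,242) and yellow (424,180) oysters. I choose the steel pail. The stand is at (345,230), the tab at (421,247) and the clip at (447,226). I'll measure these and check them in one crop.

Run:
```python
from h import *
a=load('top');b=load('side');W=world(a);S=world(b)
cv2.imwrite('pics/c.png',np.hstack([cv2.resize(a['image'][100:240,80:320,::-1],(480,280),interpolation=2),]) )
big=cv2.resize(a['image'][100:240,80:320,::-1],(792,462),interpolation=2);cv2.imwrite('pics/c.png',big)
def fit(W,box,zr,n):
    x0,x1,y0,y1=box
    m=(W[...,0]>x0)&(W[...,0]<x1)&(W[...,1]>y0)&(W[...,1]<y1)&(W[...,2]>zr[0])&(W[...,2]<zr[1])
    P=W[m]; 
    if len(P)<5: print(n,len(P));return
    (cx,cy),(w,h),an=cv2.minAreaRect(P[:,:2].astype(np.float32))
    print(n,len(P),'med',np.median(P,0).round(4),'rect',round(cx,4),round(cy,4),round(w,4),round(h,4),round(an,2),'z',np.percentile(P[:,2],[5,95]).round(3))
for u,v in[(100,200),(135,200),(158,200),(220,150),(222,175),(269,158),(286,144),(205,150),(237,150),(250,185)]:print(u,v,W[v,u].round(3))
for nm,w in(('top',W),('side',S)):
    fit(w,(.3,.75,.2,.6),(.195,.235),nm+' bail')
    fit(w,(.3,.75,-.2,.16),(.225,.275),nm+' hooks')
    fit(w,(.3,.75,-.2,.0),(.175,.225),nm+' tab/clip')
    fit(w,(.3,.75,.2,.6),(.075,.095),nm+' rim')
    fit(w,(.3,.75,-.3,.16),(.150,.158),nm+' rail')
```

```text
100 200 [0.467 0.35  0.22 ]
135 200 [0.481 0.331 0.003]
158 200 [0.469 0.223 0.145]
220 150 [0.598 0.049 0.175]
222 175 [0.554 0.057 0.   ]
269 158 [ 0.566 -0.08   0.209]
286 144 [ 0.609 -0.129  0.179]
205 150 [0.581 0.08  0.257]
237 150 [0.579 0.002 0.256]
250 185 [ 0.52  -0.031 -0.   ]
top bail 938 med [0.4738 0.416  0.2004] rect 0.4982 0.429 0.3079 0.2544 43.19 z [0.196 0.221]
top hooks 631 med [0.5979 0.0727 0.2526] rect 0.589 0.0429 0.0978 0.1767 89.05 z [0.23  0.258]
top tab/clip 148 med [ 0.5772 -0.082   0.2089] rect 0.5985 -0.057 0.1368 0.0874 72.9 z [0.179 0.213]
top rim 565 med [0.4559 0.3802 0.0839] rect 0.4993 0.3967 0.313 0.2681 37.48 z [0.076 0.093]
top rail 586 med [ 0.5939 -0.0309  0.153 ] rect 0.6039 -0.0255 0.3211 0.1086 86.32 z [0.15  0.157]
side bail 286 med [0.4734 0.4135 0.1984] rect 0.4968 0.4294 0.307 0.2555 43.78 z [0.196 0.219]
side hooks 577 med [0.6081 0.0066 0.2451] rect 0.5918 0.0411 0.1013 0.1766 89.73 z [0.227 0.255]
side tab/clip 403 med [ 0.5897 -0.0842  0.1959] rect 0.6053 -0.0671 0.1587 0.134 0.11 z [0.177 0.219]
side rim 554 med [0.4448 0.4104 0.0819] rect 0.4859 0.3725 0.2853 0.266 29.68 z [0.076 0.093]
side rail 273 med [ 0.6135 -0.0731  0.1527] rect 0.6134 -0.0264 0.1335 0.3265 1.24 z [0.151 0.157]
```

View pics/c.png

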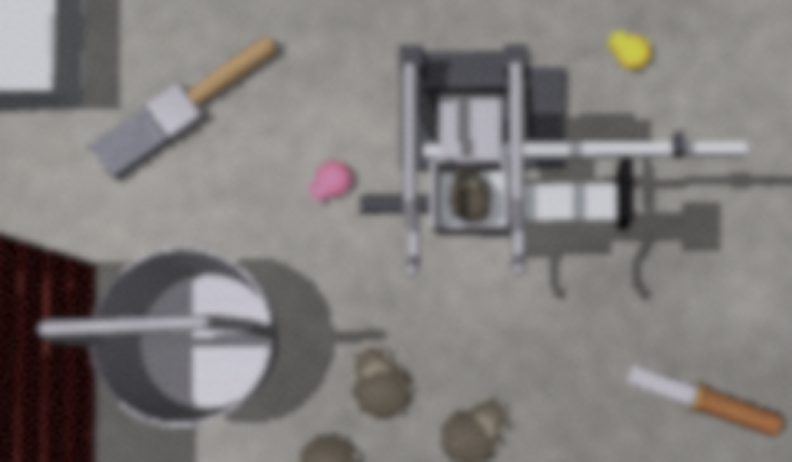

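The crop confirms the steel pail, with its bar from crop (40,328) to (200,322). Both hooks open toward -x, with tips at (412,265) and (518,265). The tab is at (625,195) and the clip at (680,145). Now tighter fits.

```bash
cat >> h.py <<'E'
def sel(w,x0,x1,y0,y1,z0,z1):
    m=(w[...,0]>x0)&(w[...,0]<x1)&(w[...,1]>y0)&(w[...,1]<y1)&(w[...,2]>z0)&(w[...,2]<z1); return w[m]
def line(P,n):
    vx,vy,x,y=cv2.fitLine(P[:,:2].astype(np.float32),cv2.DIST_HUBER,0,.01,.01).ravel()
    print(n,len(P),'ang',round(np.degrees(np.arctan2(vy,vx)),2),'mean',P.mean(0).round(4),'x',np.percentile(P[:,0],[1,99]).round(4),'y',np.percentile(P[:,1],[1,99]).round(4),'z',np.percentile(P[:,2],[2,98]).round(4))
E
python3 - <<'E'
from h import *
for n in('top','side'):
    w=world(load(n))
    line(sel(w,.43,.51,.18,.42,.212,.228),n+' bar')
    P=sel(w,.35,.58,.19,.39,.078,.09)
    if len(P)>10:
        A=np.c_[2*P[:,:2],np.ones(len(P))];s=np.linalg.lstsq(A,(P[:,:2]**2).sum(1),rcond=None)[0]
        print(' rim',len(P),s[:2].round(4),np.sqrt(s[2]+s[0]**2+s[1]**2).round(4))
    line(sel(w,.59,.63,-.2,.11,.150,.158),n+' rail')
    line(sel(w,.52,.60,-.11,-.05,.165,.215),n+' tab')
    line(sel(w,.585,.63,-.16,-.10,.165,.19),n+' clip')
    line(sel(w,.50,.70,.05,.12,.225,.265),n+' hookL')
    line(sel(w,.50,.70,-.03,.04,.225,.265),n+' hookR')
    line(sel(w,.52,.60,0.,.1,.185,.205),n+' chute')
E
```

```text
top bar 252 ang -88.68 mean [0.4712 0.3035 0.2193] x [0.4647 0.4779] y [0.2402 0.3693] z [0.2142 0.2234]
 rim 249 [0.4715 0.3051] 0.0774
top rail 298 ang 89.29 mean [ 0.6131 -0.07    0.1538] x [0.591  0.6205] y [-0.1846  0.0783] z [0.1504 0.1571]
top tab 122 ang -2.56 mean [ 0.5687 -0.0813  0.2031] x [0.5459 0.5952] y [-0.0881 -0.0761] z [0.1723 0.2126]
top clip 25 ang 0.18 mean [ 0.613  -0.1284  0.1794] x [0.6051 0.6222] y [-0.1318 -0.1249] z [0.1676 0.1838]
top hookL 321 ang -0.73 mean [0.5983 0.0815 0.2482] x [0.5034 0.6777] y [0.0725 0.0904] z [0.2287 0.2592]
top hookR 310 ang -0.61 mean [0.5957 0.0023 0.2487] x [0.5037 0.6758] y [-0.0073  0.0103] z [0.2282 0.2589]
top chute 141 ang 46.29 mean [0.5727 0.0451 0.1943] x [0.5443 0.5995] y [0.0135 0.0721] z [0.1852 0.2003]
side bar 77 ang -88.58 mean [0.4724 0.2994 0.2169] x [0.4667 0.4788] y [0.2409 0.3679] z [0.2122 0.2204]
 rim 160 [0.4734 0.3043] 0.0777
side rail 175 ang 89.54 mean [ 0.6146 -0.0821  0.1527] x [0.5908 0.6234] y [-0.1869  0.0324] z [0.1502 0.1571]
side tab 285 ang 0.66 mean [ 0.5715 -0.0862  0.1897] x [0.5483 0.5963] y [-0.091  -0.0767] z [0.1662 0.2091]
side clip 43 ang -3.79 mean [ 0.6158 -0.1301  0.1742] x [0.6072 0.6254] y [-0.1349 -0.1227] z [0.166  0.1804]
side hookL 277 ang -1.68 mean [0.6043 0.0792 0.2436] x [0.5059 0.6794] y [0.0705 0.0893] z [0.2256 0.2564]
side hookR 300 ang -1.36 mean [ 6.025e-01 -4.000e-04  2.438e-01] x [0.5043 0.6776] y [-0.0087  0.0082] z [0.2259 0.2561]
side chute 134 ang 67.83 mean [0.572  0.0363 0.1912] x [0.5459 0.5998] y [0.0102 0.0744] z [0.1852 0.1972]
```

The grasp plan uses yaw about -90 throughout, so the jaws close along x: across the bail bar, then later across the tab's 50 mm width. That keeps the gripper body clear of the hooks. First I move above the bail at (0.4717, 0.3047).

>>> {"name": "apply_moves", "arguments": {"grip": -1, "targets": [{"dp":[0,0,0.04],"yaw":0},{"dp":[0,0,0.08],"yaw":-4},{"dp":[0.022,-0.028,0.08],"yaw":-10},{"dp":[0.045,-0.056,0.08],"yaw":-16},{"dp":[0.067,-0.085,0.08],"yaw":-22},{"dp":[0.09,-0.113,0.08],"yaw":-28},{"dp":[0.112,-0.141,0.08],"yaw":-34},{"dp":[0.134,-0.17,0.08],"yaw":-40},{"dp":[0.157,-0.198,0.08],"yaw":-46},{"dp":[0.179,-0.226,0.08],"yaw":-52},{"dp":[0.202,-0.254,0.08],"yaw":-58},{"dp":[0.224,-0.282,0.08],"yaw":-64},{"dp":[0.247,-0.311,0.08],"yaw":-70},{"dp":[0.269,-0.339,0.08],"yaw":-71},{"dp":[0.269,-0.339,0.08],"yaw":-71},{"dp":[0.269,-0.339,0.08],"yaw":-71},{"dp":[0.269,-0.339,0.08],"yaw":-71}]}}

```text
time_s: 1.52
tcp_pos: [0.4722, 0.3044, 0.3283]
eef_rot: [180.0, -0.0, -88.6]
contact_force: [-0.1, -0.7, -0.3]
gripper_width: 0.0876
gripper_force: 0.0
```

Run:
```python
from h import *
a=cap('top');b=cap('side')
cv2.imwrite('pics/d.png',np.vstack([cv2.resize(b['image'][20:220,120:400,::-1],(420,300)),cv2.resize(a['image'][80:280,40:320,::-1],(420,300))]))
s=get_state();print(s['tcp_pos'],s['eef_rot'],s['joints'])
```

```text
[0.47175117 0.30524933 0.32836858] [ 1.79981413e+02 -6.08013462e-03 -8.84632476e+01] [ 5.28567242e+01  7.46223247e+00 -6.37281127e+00 -1.10290759e-02
 -7.61813192e+01 -5.13173370e+01]
```

View pics/d.png

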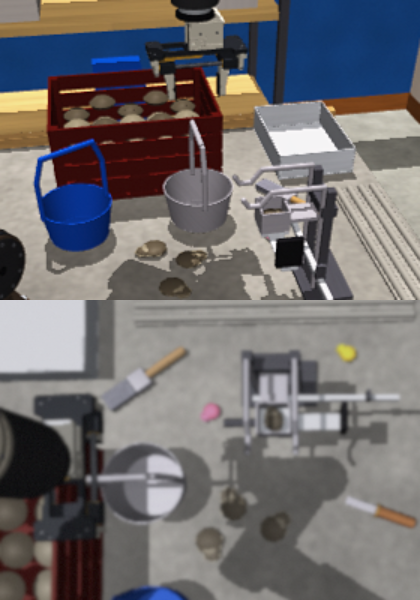

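The long side of the gripper body lies along the closing direction, as I assumed. I'll project the fingertip centre into the side view to check the alignment.

Run:
```python
from h import *
for n in('top','side'):
    w=world(load(n)); P=sel(w,.35,.6,.2,.42,.29,.345)
    print(n,len(P)); 
    for a,b in((.35,.47),(.47,.6)):
        Q=P[(P[:,0]>a)&(P[:,0]<b)]
        if len(Q): print(Q.min(0).round(3),Q.max(0).round(3),np.median(Q,0).round(3))
```

```text
top 35
[0.428 0.292 0.308] [0.428 0.292 0.308] [0.428 0.292 0.308]
[0.515 0.292 0.312] [0.53  0.313 0.344] [0.52  0.294 0.321]
side 149
[0.41  0.284 0.306] [0.43  0.311 0.345] [0.42  0.292 0.327]
[0.517 0.289 0.303] [0.534 0.307 0.345] [0.525 0.295 0.324]
```

>>> {"name": "apply_moves", "arguments": {"targets": [{"dp":[0,0,-0.03],"yaw":0},{"dp":[0,0,-0.06],"yaw":0},{"dp":[0,0,-0.09],"yaw":0},{"dp":[0,0,-0.11],"yaw":0},{"dp":[0,0,-0.11],"yaw":0}]}}

```text
time_s: 2.03
tcp_pos: [0.4696, 0.3039, 0.214]
eef_rot: [179.7, -0.3, -88.4]
contact_force: [-0.0, -0.4, -0.9]
gripper_width: 0.0874
gripper_force: 0.0
```

>>> {"name": "apply_moves", "arguments": {"grip": 1, "squeeze": 50, "targets": [{"dp":[0,0,0],"yaw":0},{"dp":[0,0,0],"yaw":0},{"dp":[0,0,0],"yaw":0},{"dp":[0,0,0],"yaw":0},{"dp":[0,0,0],"yaw":0},{"dp":[0,0,0],"yaw":0},{"dp":[0,0,0],"yaw":0},{"dp":[0,0,0],"yaw":0}]}}

```text
time_s: 2.7
tcp_pos: [0.4723, 0.3046, 0.2188]
eef_rot: [-180.0, 0.0, -88.5]
contact_force: [0.3, -0.7, -0.5]
gripper_width: 0.04
gripper_force: 0.0
```

>>> {"name": "apply_moves", "arguments": {"targets": [{"dp":[0,0,0],"yaw":0},{"dp":[0,0,0],"yaw":0},{"dp":[0,0,0],"yaw":0},{"dp":[0,0,0],"yaw":0},{"dp":[0,0,0],"yaw":0},{"dp":[0,0,0],"yaw":0},{"dp":[0,0,0],"yaw":0},{"dp":[0,0,0],"yaw":0}]}}

```text
time_s: 3.37
tcp_pos: [0.4721, 0.3046, 0.2185]
eef_rot: [180.0, -0.0, -88.5]
contact_force: [-0.6, 0.7, 0.4]
gripper_width: 0.0105
gripper_force: 50.0
```

>>> {"name": "apply_moves", "arguments": {"targets": [{"dp":[0,0,0.01],"yaw":0},{"dp":[0,0,0.025],"yaw":0},{"dp":[0,0,0.04],"yaw":0},{"dp":[-0.001,-0.008,0.044],"yaw":0},{"dp":[-0.003,-0.025,0.044],"yaw":-0.2},{"dp":[-0.006,-0.048,0.044],"yaw":-0.4},{"dp":[-0.009,-0.073,0.044],"yaw":-0.6},{"dp":[-0.012,-0.1,0.044],"yaw":-0.8},{"dp":[-0.015,-0.127,0.044],"yaw":-1.1},{"dp":[-0.019,-0.154,0.044],"yaw":-1.3},{"dp":[-0.022,-0.181,0.044],"yaw":-1.5},{"dp":[-0.025,-0.208,0.044],"yaw":-1.8},{"dp":[-0.028,-0.231,0.044],"yaw":-2},{"dp":[-0.031,-0.248,0.044],"yaw":-2.2},{"dp":[-0.032,-0.258,0.044],"yaw":-2.3},{"dp":[-0.032,-0.262,0.044],"yaw":-2.3},{"dp":[-0.032,-0.262,0.044],"yaw":-2.3},{"dp":[-0.032,-0.262,0.044],"yaw":-2.3}]}}

```text
time_s: 4.87
tcp_pos: [0.4403, 0.0428, 0.2624]
eef_rot: [-180.0, 0.0, -90.8]
contact_force: [-0.9, -0.1, -2.7]
gripper_width: 0.0107
gripper_force: 50.0
```

Run:
```python
from h import *
a=cap('top');b=cap('side')
cv2.imwrite('pics/e.png',cv2.resize(b['image'][60:260,170:400,::-1],(690,600),interpolation=2))
s=get_state();print(s['tcp_pos'],s['eef_rot'],s['contact_force'],s['moment'],s['gripper_width'])
for n in('top','side'):
    w=world(load(n))
    line(sel(w,.40,.48,-.05,.03,.245,.28),n+' barR');line(sel(w,.40,.48,.06,.12,.245,.28),n+' barL')
    P=sel(w,.33,.515,-.05,.14,.115,.14)
    A=np.c_[2*P[:,:2],np.ones(len(P))];q=np.linalg.lstsq(A,(P[:,:2]**2).sum(1),rcond=None)[0]
    print(' rim',len(P),q[:2].round(4),np.sqrt(q[2]+q[0]**2+q[1]**2).round(4),np.percentile(P[:,2],[5,50,95]).round(3))
```

```text
[0.4404034  0.04332587 0.2623933 ] [ 1.79990338e+02  4.96478214e-03 -9.07875242e+01] [ 0.15532726  0.13633815 -2.85120278] [ 0.05346426 -0.01233882 -0.02376309] 0.010540453134660255
top barR 53 ang -88.68 mean [ 0.4382 -0.0129  0.2611] x [0.4335 0.4435] y [-0.0257 -0.0003] z [0.2477 0.2682]Traceback (most recent call last):
  File "<stdin>", line 7, in <module>
  File "h.py", line 16, in line
    vx,vy,x,y=cv2.fitLine(P[:,:2].astype(np.float32),cv2.DIST_HUBER,0,.01,.01).ravel()
              ~~~~~~~~~~~^^^^^^^^^^^^^^^^^^^^^^^^^^^^^^^^^^^^^^^^^^^^^^^^^^^^^
cv2.error: OpenCV(4.12.0) /io/opencv/modules/imgproc/src/linefit.cpp:50: error: (-215:Assertion failed) count > 0 in function 'fitLine2D_wods'
```

View pics/e.png

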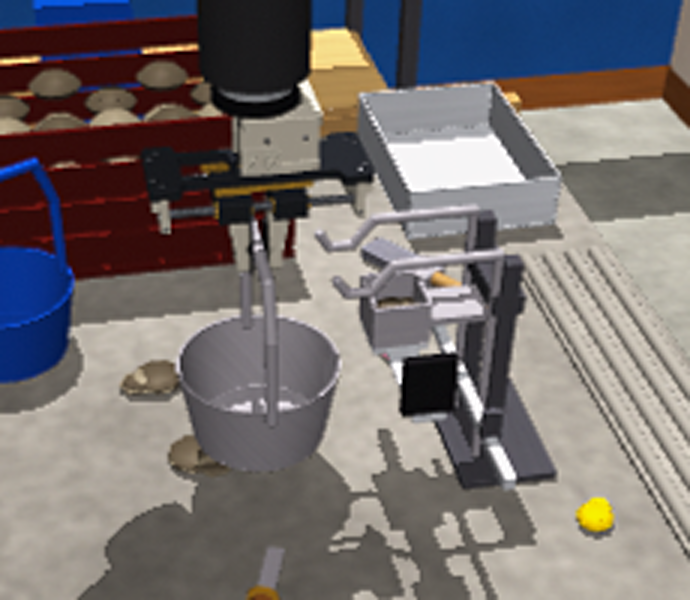

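The pail is held upright and sits clear on the -x side of the hooks, level with them. Now insert along +x.

>>> {"name": "apply_moves", "arguments": {"targets": [{"dp":[0.005,0,0],"yaw":0},{"dp":[0.013,0,0],"yaw":0},{"dp":[0.023,0,0],"yaw":0},{"dp":[0.034,0,0],"yaw":0},{"dp":[0.045,0,0],"yaw":0},{"dp":[0.056,0,0],"yaw":0},{"dp":[0.066,0,0],"yaw":0},{"dp":[0.075,0,0],"yaw":0},{"dp":[0.082,0,0],"yaw":0},{"dp":[0.086,-0.0005,0],"yaw":0},{"dp":[0.086,-0.0005,0],"yaw":0},{"dp":[0.086,-0.0005,0],"yaw":0}]}}

```text
time_s: 5.97
tcp_pos: [0.5261, 0.042, 0.2624]
eef_rot: [180.0, -0.0, -90.8]
contact_force: [-0.5, 0.0, -3.8]
gripper_width: 0.0104
gripper_force: 50.0
```

>>> {"name": "apply_moves", "arguments": {"targets": [{"dp":[0,0,-0.004],"yaw":0},{"dp":[0,0,-0.008],"yaw":0},{"dp":[0,0,-0.012],"yaw":0},{"dp":[0,0,-0.015],"yaw":0},{"dp":[0,0,-0.018],"yaw":0},{"dp":[0,0,-0.018],"yaw":0},{"dp":[0,0,-0.018],"yaw":0}]}}

```text
time_s: 6.55
tcp_pos: [0.5261, 0.0422, 0.2444]
eef_rot: [180.0, -0.0, -90.8]
contact_force: [0.1, 0.3, -3.8]
gripper_width: 0.0107
gripper_force: 50.0
```

Run:
```python
from h import *
a=cap('top');b=cap('side')
cv2.imwrite('pics/f.png',cv2.resize(b['image'][90:240,230:390,::-1],(640,600),interpolation=2))
s=get_state();print(s['tcp_pos'],s['eef_rot'],s['contact_force'],s['moment'],s['gripper_width'])
```

```text
[0.52634008 0.0421974  0.24471699] [-1.79985505e+02 -7.75571713e-04 -9.08123210e+01] [-0.06150443  0.54584966 -3.42686495] [ 0.12344093 -0.12887195  0.03360469] 0.010637142506193627
```

View pics/f.png

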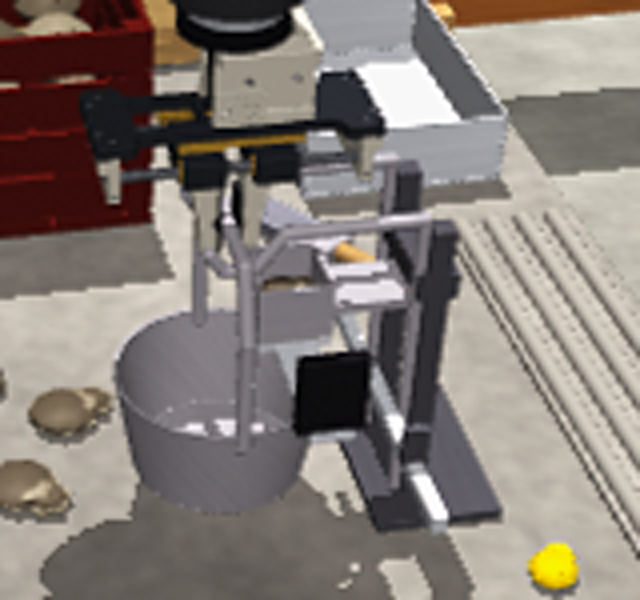

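The bar is between the tips and the arms, just above the seats. I lower it the last few mm.

>>> {"name": "apply_moves", "arguments": {"targets": [{"dp":[0,0,-0.0015],"yaw":0},{"dp":[0,0,-0.003],"yaw":0},{"dp":[0,0,-0.0045],"yaw":0},{"dp":[0,0,-0.0045],"yaw":0}]}}

```text
time_s: 6.98
tcp_pos: [0.5263, 0.0422, 0.2403]
eef_rot: [-180.0, -0.0, -90.8]
contact_force: [-0.6, 0.0, -1.3]
gripper_width: 0.0106
gripper_force: 50.0
```

>>> {"name": "apply_moves", "arguments": {"targets": [{"dp":[0,0,-0.001],"yaw":0},{"dp":[0,0,-0.002],"yaw":0},{"dp":[0,0,-0.002],"yaw":0}]}}

```text
time_s: 7.23
tcp_pos: [0.5264, 0.0421, 0.2399]
eef_rot: [-179.9, 0.0, -90.8]
contact_force: [-5.1, 1.6, 11.9]
gripper_width: 0.0105
gripper_force: 50.0
```

>>> {"name": "apply_moves", "arguments": {"grip": 0, "targets": [{"dp":[0,0,0.0015],"yaw":0},{"dp":[0,0,0.0015],"yaw":0},{"dp":[0,0,0.0015],"yaw":0},{"dp":[0,0,0.0015],"yaw":0},{"dp":[0,0,0.0015],"yaw":0},{"dp":[0,0,0.0015],"yaw":0},{"dp":[0,0,0.0015],"yaw":0},{"dp":[0,0,0.0015],"yaw":0},{"dp":[0,0,0.0015],"yaw":0},{"dp":[0,0,0.0015],"yaw":0}]}}

```text
time_s: 8.07
tcp_pos: [0.5262, 0.0422, 0.2396]
eef_rot: [-180.0, -0.0, -90.8]
contact_force: [-0.3, -0.6, 0.5]
gripper_width: 0.0438
gripper_force: 0.0
```

>>> {"name": "apply_moves", "arguments": {"targets": [{"dp":[0,0,0.01],"yaw":0},{"dp":[0,0,0.03],"yaw":0},{"dp":[0,0,0.06],"yaw":0},{"dp":[0,0,0.09],"yaw":0},{"dp":[0,0,0.1],"yaw":0},{"dp":[0,0,0.1],"yaw":0}]}}

```text
time_s: 8.57
tcp_pos: [0.5276, 0.0424, 0.3437]
eef_rot: [-179.6, 0.1, -90.8]
contact_force: [0.5, -0.3, -0.6]
gripper_width: 0.0438
gripper_force: 0.0
```

Run:
```python
from h import *
a=cap('top');b=cap('side')
cv2.imwrite('pics/g.png',np.hstack([cv2.resize(b['image'][90:240,230:390,::-1],(400,375),interpolation=2),cv2.resize(a['image'][90:240,180:340,::-1],(400,375),interpolation=2)]))
for n in('top','side'):
    w=world(load(n))
    for nm,bx in(('barL',(.49,.56,.09,.103,.2,.26)),('barR',(.49,.56,-.02,-.01,.2,.26)),('tab',(.53,.60,-.11,-.05,.165,.215)),('clip',(.595,.63,-.16,-.10,.165,.19))):
        P=sel(w,*bx)
        if len(P)>1: line(P,n+nm)
```

```text
topbarR 20 ang -20.11 mean [ 0.524  -0.0154  0.2408] x [0.5191 0.5293] y [-0.0192 -0.0115] z [0.2375 0.2448]
toptab 121 ang 0.65 mean [ 0.5687 -0.0813  0.2031] x [0.5459 0.5951] y [-0.0882 -0.076 ] z [0.1703 0.2126]
topclip 24 ang 0.21 mean [ 0.6131 -0.1286  0.1798] x [0.6055 0.6226] y [-0.132  -0.1254] z [0.1701 0.1843]
sidebarL 15 ang -43.34 mean [0.5264 0.0961 0.2374] x [0.5221 0.5333] y [0.0904 0.1006] z [0.228  0.2417]
sidebarR 22 ang 1.37 mean [ 0.5259 -0.0164  0.2347] x [0.521  0.5324] y [-0.0196 -0.0102] z [0.2249 0.2414]
sidetab 284 ang -2.07 mean [ 0.5715 -0.0863  0.1898] x [0.5481 0.5966] y [-0.091  -0.0775] z [0.1656 0.2091]
sideclip 46 ang -3.49 mean [ 0.616  -0.1305  0.1739] x [0.6072 0.625 ] y [-0.135  -0.1236] z [0.1657 0.1802]
```

View pics/g.png

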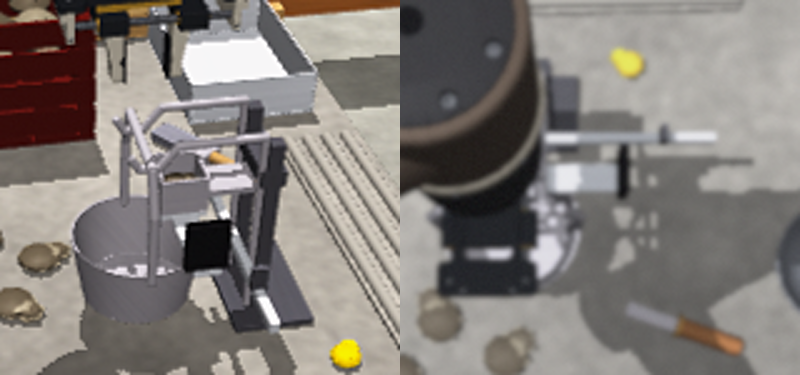

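The pail hangs in both hooks (bar at about x 0.525, z 0.236) and is released; tab and clip are unmoved. Next the tab at (0.570, -0.083), gripped across its 50 mm width with the fingertips kept above the clip.

>>> {"name": "apply_moves", "arguments": {"grip": -1, "targets": [{"dp":[0.011,-0.03,0],"yaw":0},{"dp":[0.022,-0.06,0],"yaw":0},{"dp":[0.033,-0.09,0],"yaw":0},{"dp":[0.044,-0.125,0],"yaw":0},{"dp":[0.044,-0.125,0],"yaw":0},{"dp":[0.044,-0.125,0],"yaw":0},{"dp":[0.044,-0.125,0],"yaw":0},{"dp":[0.044,-0.125,0],"yaw":0},{"dp":[0.044,-0.125,-0.03],"yaw":0},{"dp":[0.044,-0.125,-0.06],"yaw":0},{"dp":[0.044,-0.125,-0.08],"yaw":0},{"dp":[0.044,-0.125,-0.1],"yaw":0},{"dp":[0.044,-0.125,-0.1],"yaw":0},{"dp":[0.044,-0.125,-0.1],"yaw":0}]}}

```text
time_s: 9.83
tcp_pos: [0.5697, -0.082, 0.2393]
eef_rot: [179.9, -0.0, -90.7]
contact_force: [-0.0, -0.4, 0.8]
gripper_width: 0.0881
gripper_force: 0.0
```

>>> {"name": "apply_moves", "arguments": {"targets": [{"dp":[0,-0.0005,-0.015],"yaw":0},{"dp":[0,-0.0005,-0.025],"yaw":0},{"dp":[0,-0.0005,-0.031],"yaw":0},{"dp":[0,-0.0005,-0.031],"yaw":0},{"dp":[0,-0.0005,-0.031],"yaw":0}]}}

```text
time_s: 10.25
tcp_pos: [0.5704, -0.0833, 0.209]
eef_rot: [-180.0, -0.0, -90.8]
contact_force: [-0.5, 0.1, -0.3]
gripper_width: 0.0877
gripper_force: 0.0
```

>>> {"name": "apply_moves", "arguments": {"grip": 1, "squeeze": 30, "targets": [{"dp":[0,0,0],"yaw":0},{"dp":[0,0,0],"yaw":0},{"dp":[0,0,0],"yaw":0},{"dp":[0,0,0],"yaw":0},{"dp":[0,0,0],"yaw":0},{"dp":[0,0,0],"yaw":0},{"dp":[0,0,0],"yaw":0},{"dp":[0,0,0],"yaw":0},{"dp":[0,0,0],"yaw":0},{"dp":[0,0,0],"yaw":0}]}}

```text
time_s: 11.08
tcp_pos: [0.5717, -0.0833, 0.2088]
eef_rot: [-179.8, -0.0, -90.8]
contact_force: [5.3, -1.1, -2.6]
gripper_width: 0.05
gripper_force: 30.0
```

>>> {"name": "apply_moves", "arguments": {"targets": [{"dp":[0.001,-0.003,0],"yaw":0},{"dp":[0.001,-0.009,0],"yaw":0},{"dp":[0.001,-0.017,0],"yaw":0},{"dp":[0.001,-0.025,0],"yaw":0},{"dp":[0.001,-0.033,0],"yaw":0},{"dp":[0.0005,-0.04,0],"yaw":0},{"dp":[0.0005,-0.045,0],"yaw":0},{"dp":[0.0005,-0.047,0],"yaw":0},{"dp":[0.0005,-0.047,0],"yaw":0},{"dp":[0.0005,-0.047,0],"yaw":0},{"dp":[0.0005,-0.047,0],"yaw":0},{"dp":[0.0005,-0.047,0],"yaw":0}]}}

```text
time_s: 12.08
tcp_pos: [0.5712, -0.1291, 0.2087]
eef_rot: [-179.9, 0.1, -90.8]
contact_force: [-0.2, 8.1, 1.1]
gripper_width: 0.0498
gripper_force: 30.0
```

Run:
```python
from h import *
a=cap('top');b=cap('side')
cv2.imwrite('pics/h.png',np.hstack([cv2.resize(b['image'][90:240,230:390,::-1],(400,375),interpolation=2),cv2.resize(a['image'][90:240,180:340,::-1],(400,375),interpolation=2)]))
s=get_state();print(s['tcp_pos'],s['contact_force'],s['gripper_force'],s['gripper_width'])
for n in('top','side'):
    w=world(load(n))
    for nm,bx in(('tab',(.555,.585,-.15,-.11,.15,.20)),('clip',(.605,.63,-.16,-.10,.165,.184)),('chute',(.55,.59,.01,.07,.0,.19)),('bar',(.5,.55,-.02,.1,.22,.26))):
        P=sel(w,*bx)
        if len(P)>1: line(P,n+nm)
```

```text
[ 0.57124301 -0.12909326  0.20876312] [0.6969978  7.62749348 1.77131559] 29.999346435070038 0.04982607773235674
topchute 55 ang 19.44 mean [0.5697 0.0205 0.1396] x [0.5507 0.587 ] y [0.0109 0.0318] z [0.0231 0.169 ]
topbar 148 ang 83.75 mean [0.5263 0.0021 0.2398] x [0.5016 0.5482] y [-0.0191  0.0231] z [0.2285 0.2475]
sidetab 170 ang -0.72 mean [ 0.57   -0.1331  0.1754] x [0.5551 0.5844] y [-0.1366 -0.1303] z [0.1513 0.1994]
sideclip 38 ang -7.89 mean [ 0.616  -0.1307  0.1725] x [0.6068 0.6254] y [-0.134 -0.125] z [0.1655 0.1795]
sidechute 114 ang -78.56 mean [0.5715 0.0543 0.075 ] x [0.5506 0.5861] y [0.0134 0.07  ] z [0.0004 0.1888]
sidebar 211 ang -89.72 mean [0.5266 0.0396 0.2369] x [0.5036 0.5493] y [-0.0182  0.0968] z [0.2243 0.2433]
```

View pics/h.png

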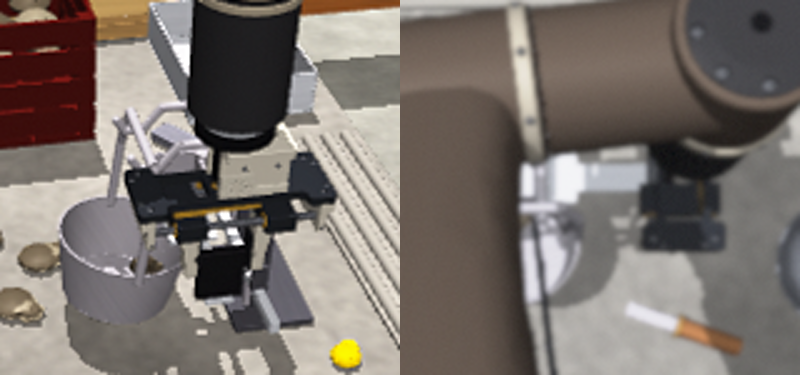

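The tab is within about 2 mm of the clip, and an oyster shows in the pail at (150,265). I'll nudge 1 mm further, let things settle, and look closely for both oysters.

>>> {"name": "apply_moves", "arguments": {"targets": [{"dp":[0,-0.001,0],"yaw":0},{"dp":[0,-0.001,0],"yaw":0},{"dp":[0,-0.001,0],"yaw":0},{"dp":[0,-0.001,0],"yaw":0},{"dp":[0,-0.001,0],"yaw":0},{"dp":[0,-0.001,0],"yaw":0},{"dp":[0,-0.001,0],"yaw":0},{"dp":[0,-0.001,0],"yaw":0},{"dp":[0,-0.001,0],"yaw":0},{"dp":[0,-0.001,0],"yaw":0}]}}

```text
time_s: 13.02
tcp_pos: [0.5712, -0.1301, 0.2087]
eef_rot: [-179.9, 0.1, -90.8]
contact_force: [1.2, 7.1, 1.2]
gripper_width: 0.0494
gripper_force: 30.0
```

Run:
```python
from h import *
a=cap('top');b=cap('side')
cv2.imwrite('pics/i.png',np.hstack([cv2.resize(b['image'][130:220,250:330,::-1],(480,540),interpolation=2),cv2.resize(a['image'][130:220,225:275,::-1],(300,540),interpolation=2)]))
s=get_state();print(s['tcp_pos'],s['contact_force'])
for n in('top','side'):
    w=world(load(n));im=load(n)['image'].astype(int)
    br=(im[...,0]-im[...,2]>12)
    P=w[br&(abs(w[...,0]-.53)<.09)&(abs(w[...,1]-.04)<.09)]
    print(n,len(P)); print(P[::max(1,len(P)//12)].round(3))
```

```text
[ 0.57120867 -0.13006903  0.20872769] [-0.07990868  7.36483299  1.41255062]
top 8931
[[ 0.597 -0.046  0.593]
 [ 0.576  0.045  0.608]
 [ 0.565  0.009  0.612]
 [ 0.556 -0.012  0.61 ]
 [ 0.547 -0.021  0.609]
 [ 0.539 -0.032  0.606]
 [ 0.531 -0.05   0.6  ]
 [ 0.518  0.079  0.624]
 [ 0.516 -0.016  0.585]
 [ 0.491  0.029  0.646]
 [ 0.476  0.078  0.649]
 [ 0.456  0.026  0.669]
 [ 0.441  0.085  0.66 ]]
side 2157
[[ 0.469  0.009  0.633]
 [ 0.531  0.027  0.617]
 [ 0.517  0.015  0.613]
 [ 0.464  0.005  0.61 ]
 [ 0.488  0.007  0.602]
 [ 0.493  0.008  0.595]
 [ 0.53  -0.032  0.599]
 [ 0.512 -0.009  0.584]
 [ 0.49   0.01   0.566]
 [ 0.528  0.059  0.043]
 [ 0.58   0.017 -0.003]
 [ 0.611 -0.02  -0.004]
 [ 0.442 -0.046  0.001]]
```

View pics/i.png

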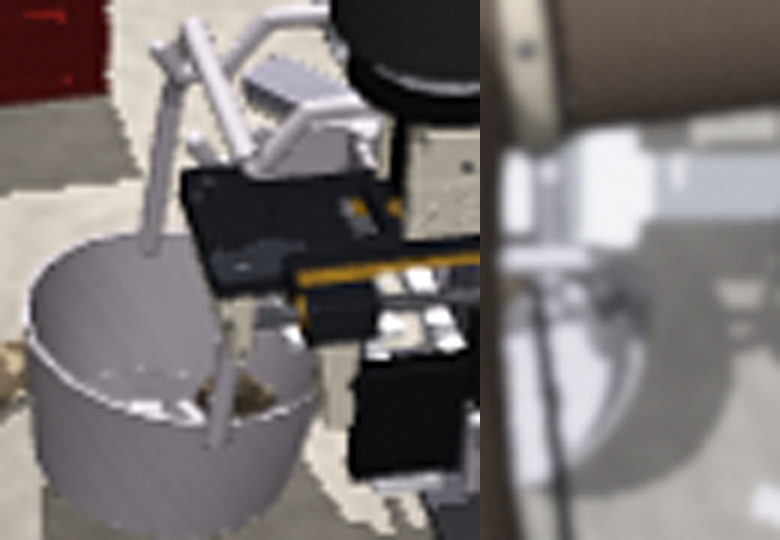

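Run:
```python
from h import *
for n in('top','side'):
    c=load(n);w=world(c);im=c['image'].astype(int)
    m=(im[...,0]-im[...,2]>12)&(np.hypot(w[...,0]-.5265,w[...,1]-.042)<.1)&(w[...,2]<.21)&(w[...,2]>.02)
    k,l,st,ce=cv2.connectedComponentsWithStats(m.astype(np.uint8))
    for i in range(1,k):
        Q=w[l==i]
        if len(Q)>3: print(n,st[i],Q.min(0).round(3),Q.max(0).round(3),np.median(Q,0).round(3),im[l==i].mean(0).round())
# chute interior from earlier/any view: non-grey points
    z=sel(w,.545,.60,.012,.073,.12,.2);print(n,'chute pts',len(z))
```

```text
top [229 176   3   4   7] [0.536 0.027 0.035] [0.545 0.034 0.042] [0.542 0.033 0.036] [101.  94.  86.]
top chute pts 60
side [283 193   3   5   8] [0.528 0.057 0.023] [0.54  0.096 0.051] [0.531 0.061 0.044] [83. 74. 65.]
side [289 192   7   8  35] [ 0.532 -0.031  0.031] [0.567 0.086 0.104] [0.555 0.057 0.041] [78. 69. 58.]
side chute pts 98
```

Only one oyster is clearly visible. A brief over-pull is harmless, since the slide travels to 80 mm. It frees anything caught and gives another view, and then I return to the clip.

>>> {"name": "apply_moves", "arguments": {"targets": [{"dp":[0,-0.006,0],"yaw":0},{"dp":[0,-0.012,0],"yaw":0},{"dp":[0,-0.018,0],"yaw":0},{"dp":[0,-0.022,0],"yaw":0},{"dp":[0,-0.022,0],"yaw":0},{"dp":[0,-0.022,0],"yaw":0},{"dp":[0,-0.022,0],"yaw":0},{"dp":[0,-0.022,0],"yaw":0},{"dp":[0,-0.022,0],"yaw":0}]}}

```text
time_s: 13.87
tcp_pos: [0.5709, -0.1518, 0.2087]
eef_rot: [-180.0, 0.1, -90.8]
contact_force: [-1.0, 9.1, 2.8]
gripper_width: 0.0497
gripper_force: 30.0
```

Run:
```python
from h import *
old={n:load(n) for n in('top','side')}
for n in('top','side'):
    c=cap(n);w=world(c);im=c['image'].astype(int)
    m=(im[...,0]-im[...,2]>10)&(np.hypot(w[...,0]-.5265,w[...,1]-.042)<.1)&(w[...,2]<.21)&(w[...,2]>.02)
    k,l,st,ce=cv2.connectedComponentsWithStats(m.astype(np.uint8))
    for i in range(1,k):
        Q=w[l==i]
        if len(Q)>3: print(n,st[i],Q.min(0).round(3),Q.max(0).round(3),np.median(Q,0).round(3))
c=load('side')
A=cv2.resize(old['side']['image'][185:205,270:302,::-1],(400,300),interpolation=2)
B=cv2.resize(c['image'][180:204,266:306,::-1],(400,300),interpolation=2)
t=load('top');C=cv2.resize(t['image'][130:220,225:275,::-1],(167,300),interpolation=2)
D=cv2.resize(c['image'][120:220,250:340,::-1],(400,300),interpolation=2)
cv2.imwrite('pics/j.png',np.hstack([np.vstack([A,B]),np.vstack([D,cv2.copyMakeBorder(C,0,0,0,233,0)])]))
w=world(c);cols=range(274,300,2)
for v in range(184,202,2): print(v,[f"{w[v,u,2]*1000:.0f}" for u in cols])
print(get_state()['contact_force'])
```

```text
side [278 159   1   4   4] [0.523 0.118 0.129] [0.523 0.121 0.139] [0.523 0.119 0.135]
side [283 193   3   5   9] [0.53  0.055 0.021] [0.541 0.098 0.051] [0.531 0.062 0.046]
side [289 194   7   6  21] [ 0.532 -0.029  0.029] [0.57  0.073 0.103] [0.556 0.056 0.036]
184 ['50', '48', '50', '55', '50', '48', '52', '286', '286', '288', '288', '286', '284']
186 ['40', '40', '43', '46', '45', '44', '49', '280', '283', '281', '282', '57', '148']
188 ['37', '38', '36', '33', '36', '39', '43', '251', '276', '277', '276', '267', '267']
190 ['31', '30', '30', '26', '32', '33', '140', '146', '264', '269', '269', '46', '53']
192 ['25', '23', '22', '26', '23', '19', '134', '134', '256', '265', '262', '46', '48']
194 ['27', '24', '23', '22', '20', '48', '130', '132', '251', '256', '258', '36', '45']
196 ['23', '23', '22', '21', '21', '46', '122', '126', '44', '43', '36', '35', '39']
198 ['28', 'nan', '25', '21', '23', '35', '119', '118', '33', '32', '32', '103', '98']
200 ['103', '106', '108', '107', '108', '107', '112', '108', '104', '103', '98', '94', '91']
[-0.95963572  8.58690399  2.49250768]
```

View pics/j.png

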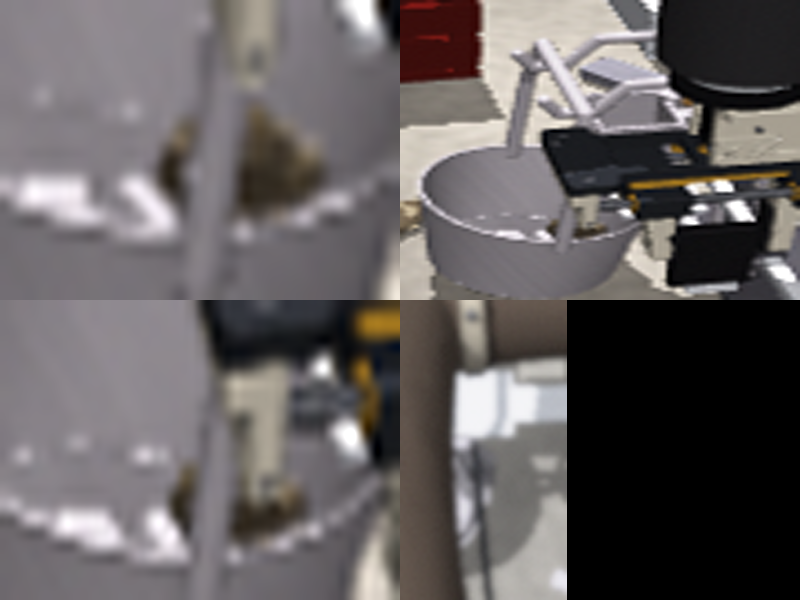

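The oyster blob did not change and the chute's visible inner wall is bare. At 69 mm the 60 mm chute floor is fully open, so both oysters are down in the pail. Now I return to the clip.

>>> {"name": "apply_moves", "arguments": {"targets": [{"dp":[0,0.006,0],"yaw":0},{"dp":[0,0.012,0],"yaw":0},{"dp":[0,0.018,0],"yaw":0},{"dp":[0,0.022,0],"yaw":0},{"dp":[0,0.022,0],"yaw":0},{"dp":[0,0.022,0],"yaw":0},{"dp":[0,0.022,0],"yaw":0},{"dp":[0,0.022,0],"yaw":0},{"dp":[0,0.022,0],"yaw":0},{"dp":[0,0.022,0],"yaw":0}]}}

```text
time_s: 14.8
tcp_pos: [0.5712, -0.1301, 0.2087]
eef_rot: [-179.9, 0.1, -90.8]
contact_force: [1.7, 8.1, 0.7]
gripper_width: 0.0496
gripper_force: 30.0
```

Run:
```python
from h import *
b=cap('side');w=world(b)
line(sel(w,.555,.585,-.16,-.11,.15,.20),'tab face');line(sel(w,.605,.63,-.16,-.10,.165,.184),'clip')
line(sel(w,.605,.63,-.16,-.128,.158,.176),'clip face')
line(sel(w,.515,.54,-.02,.1,.228,.246),'bar')
# tab top vs clip top profile
s=get_state();print(s['tcp_pos'],s['contact_force'],s['gripper_force'])
```

```text
tab face 169 ang 0.81 mean [ 0.57   -0.1338  0.1759] x [0.5551 0.5844] y [-0.1382 -0.1305] z [0.1512 0.1989]
clip 37 ang 3.53 mean [ 0.6163 -0.1312  0.1723] x [0.6069 0.6256] y [-0.1351 -0.1266] z [0.1658 0.1805]
clip face 38 ang -0.04 mean [ 0.6156 -0.1316  0.167 ] x [0.6069 0.6257] y [-0.1361 -0.1282] z [0.1596 0.1747]
bar 124 ang -88.93 mean [0.5271 0.0381 0.2382] x [0.5153 0.5386] y [-0.0195  0.0967] z [0.2283 0.2431]
[ 0.57122843 -0.13005443  0.20876341] [0.38892972 8.43205185 1.93408672] 29.999510943889618
```

```bash
python3 -c "
from h import *
print(r.close_job())"
```

```text
the job is handed in; nothing more can be done
None
```

The job is handed in, with no verdict returned: the pail hangs released in both hooks and the gripper holds the tab within about 1 mm of the clip; I saw only one oyster in the pail, but infer both dropped because I briefly pulled the slide past the clip, fully opening the chute.

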